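# Turn the condiment carousel until the tin is at the front

### The job

Push the upright pegs on the rim of the round carousel with the fingertips to spin it until the tin stands at the front, directly in line with the fixed tongue that sticks out from the carousel's foot, and leave it at rest there. Only push: do not take a peg between the fingers, do not touch or lift the tin, pots or tub that ride on the carousel, and do not disturb the other things on the worktop.

Things in the scene. Friction and masses are not known exactly. Their poses are not given: they have to be found in the camera images.
- carousel_base: fixed foot of a round condiment carousel (lazy Susan) on the worktop: dark steel disc 224 mm across with a flat tongue 30 mm wide and 10 mm high, ending in a round button, that sticks out from under the deck and points to the carousel's front. Origin on the turning axis at worktop height; its own -x axis points to the front (along the tongue), z up
- pointer (a point): top of the round button (44 mm across, 14 mm high) at the end of the tongue, 205 mm from the turning axis
- front_place (a point): the place where the tin must come to stand, at deck height (36 mm above the worktop): on the line from the turning axis to the pointer, 85 mm from the axis. It belongs to the fixed foot and does not turn
- turntable: the turning deck, a plain aluminium disc 290 mm across whose top is 36 mm above the worktop, free to turn either way without stops in the needed range; a light bearing friction (0.18 N m, about 1.2 N at a peg) stops it at once when it is no longer pushed. Origin on the axis at the deck's top, z up. Four things stand in low ring seats (4 mm high) 85 mm from the axis, 90 degrees apart
- peg0 (a point): one of six equal round steel pegs that stand upright on the deck's rim, 60 degrees apart, 150 mm from the axis, to be pushed round; 12 mm thick with a 15 mm ball top 56 mm above the deck (92 mm above the worktop). This point is on the peg's centre line, 30 mm above the deck
- peg1 (a point): one of six equal round steel pegs that stand upright on the deck's rim, 60 degrees apart, 150 mm from the axis, to be pushed round; 12 mm thick with a 15 mm ball top 56 mm above the deck (92 mm above the worktop). This point is on the peg's centre line, 30 mm above the deck
- peg2 (a point): one of six equal round steel pegs that stand upright on the deck's rim, 60 degrees apart, 150 mm from the axis, to be pushed round; 12 mm thick with a 15 mm ball top 56 mm above the deck (92 mm above the worktop). This point is on the peg's centre line, 30 mm above the deck
- peg3 (a point): one of six equal round steel pegs that stand upright on the deck's rim, 60 degrees apart, 150 mm from the axis, to be pushed round; 12 mm thick with a 15 mm ball top 56 mm above the deck (92 mm above the worktop). This point is on the peg's centre line, 30 mm above the deck
- peg4 (a point): one of six equal round steel pegs that stand upright on the deck's rim, 60 degrees apart, 150 mm from the axis, to be pushed round; 12 mm thick with a 15 mm ball top 56 mm above the deck (92 mm above the worktop). This point is on the peg's centre line, 30 mm above the deck
- peg5 (a point): one of six equal round steel pegs that stand upright on the deck's rim, 60 degrees apart, 150 mm from the axis, to be pushed round; 12 mm thick with a 15 mm ball top 56 mm above the deck (92 mm above the worktop). This point is on the peg's centre line, 30 mm above the deck
- tin: the closed food tin with a paper label, a cylinder 57 mm across and 72 mm high, the tallest thing on the carousel, loose in one of the seats. Origin at the centre of its underside, z up
- pot_a: open steel ramekin, 67 mm across, 52 mm high, loose on the carousel; origin at the centre of its underside. Not to be touched
- pot_b: a second, like steel ramekin on the carousel
- dip_tub: lidded dip tub, 66 x 73 x 37 mm, loose on the carousel; origin near the centre of its underside. Not to be touched
- salt_dredger: aluminium salt dredger, 68 mm across, 115 mm high, on the worktop; bystander, origin under its centre
There are look-alikes about, which are no part of the job. What is shaped like the tin but blue is not meant.

How it is judged:
At the end, for the whole second after the job is handed in: the tin stands upright in its seat within 16 mm (about 11 degrees of turn) of the front place, the carousel is at rest, the other three things still stand upright on it, and the salt dredger is within 20 mm of where it was (horizontal distance between tin and front_place below 0.016 m and angular speed of turntable below 0.05 rad/s and linear speed of tin below 0.01 m/s and angle between each of tin, pot_a, pot_b, dip_tub's own z axis and vertical below 0.1 rad and z of tin in the frame of turntable between -0.005 and 0.006 m and z of pot_a in the frame of turntable between -0.005 and 0.006 m and z of pot_b in the frame of turntable between -0.005 and 0.006 m and z of dip_tub in the frame of turntable between -0.005 and 0.006 m and distance of salt_dredger from where it was at the start of the episode below 0.02 m); the robot touches nothing.
It fails at once if a thing riding on the carousel is lifted (12 mm) or tipped (z of any of tin, pot_a, pot_b, dip_tub in the frame of turntable above 0.012 m or angle between any of tin, pot_a, pot_b, dip_tub's own z axis and vertical above 0.35 rad).
It fails at once if the robot presses on a thing riding on the carousel (over 1 N) (contact force between any of the fingers, the arm and tin above 1 N or contact force between any of the fingers, the arm and pot_a above 1 N or contact force between any of the fingers, the arm and pot_b above 1 N or contact force between any of the fingers, the arm and dip_tub above 1 N).
It fails at once if a peg is taken between the fingers ((horizontal distance between the grasp point and peg0 below 0.009 m and height (world z) of the grasp point below 0.105 m) or (horizontal distance between the grasp point and peg1 below 0.009 m and height (world z) of the grasp point below 0.105 m) or (horizontal distance between the grasp point and peg2 below 0.009 m and height (world z) of the grasp point below 0.105 m) or (horizontal distance between the grasp point and peg3 below 0.009 m and height (world z) of the grasp point below 0.105 m) or (horizontal distance between the grasp point and peg4 below 0.009 m and height (world z) of the grasp point below 0.105 m) or (horizontal distance between the grasp point and peg5 below 0.009 m and height (world z) of the grasp point below 0.105 m)).
It fails at once if the salt dredger is disturbed (moved over 20 mm) (distance of salt_dredger from where it was at the start of the episode above 0.02 m).
It also fails if it takes over 58 s, if anything falls off the work surface, if the arm or the gripper's body presses on something with over 40 N, if the wrist force passes 120 N, or if a joint passes its speed limit or range.

### The arm

A 6-joint arm with a two-finger parallel gripper is mounted at the origin on a cart in front of the work surface, level with it; the furniture and walls round the work are solid. World frame = base frame: x ahead of the robot, y to its left, z up, the work surface at z = 0. Lengths are in m, angles in rad, forces in N, time in s.
With the tool pointing down it reaches from about 0.35 to 0.975 m from the base axis. Payload 4.9 kg.
Tool frame: the origin (TCP) lies at the very end of the fingers, on their centre line; the grasp point (between the pads) lies 19 mm behind it; z points along the fingers, y is the line along which they close (so a half turn about z gives the same grasp; the last joint's range is limited). The gripper opens to 85 mm and grips with 20 to 120 N. Pads are 22 mm wide; open, the fingers measure 114 mm over their backs; the gripper's body (76 mm by 85 mm) begins 54 mm behind the grasp point. The pads swing forward as they close: fully open they stand 13 mm farther back than shut.
Start: joints at [1.06, 0.053, 1.613, -0, 1.476, -0.119], TCP at [0.239, 0.578, 0.231] pointing down, gripper open.
Joint ranges: [-3.01, 3.01], [-1.01, 2.22], [0.06, 2.58], [-1.02, 4.17], [0.09, 2.62], [-3.14, 3.14]. Speed limits (rad/s): [2.57, 2.57, 3.14, 3.14, 3.14, 3.14].

### API

Orientations are given as a rotation vector (axis times angle).
In Python, from station import ctrl, imaging gives the robot as it stands.
- The arm moves only by the tool play_rows, never from a script. Its argument "series" is a list of rows, each a list of 3 entries, a list of its own where there are three numbers: the opening, from 0 (shut) to 1 (fully open), then the shift along the tool's x, y, z each as a share of 0.05 m, from -1 to 1, then the turn, a rotation vector about the tool's x, y, z each as a share of 8 degrees, from -1 to 1. In form: [[grip, [dx, dy, dz], [ax, ay, az]], ...]. A call has 1 to 8 rows; each row shifts and turns the commanded pose from where the row before left it, along the tool's axes as they then stand; what a row does not reach is not made up. A row lasts 1/8 s, in which the tool goes at most 62.5 mm and 10.7 degrees, less where a joint would pass 70% of its speed; a pose out of reach is approached as far as the arm can. A call with a number of a shift or a turn outside -1 to 1 is refused whole. A call with a gripper value outside its range is refused whole. The fingers move at their own pace and stop on an object; "force" is the grip in N (left out, the last holds). Time passes only in rows, so rows that do not move let the fingers close. It gives the time, the measured TCP pose, the force, the opening and the grip force at its end, in the units of the state.
- ctrl.get_obs(): the state, without advancing time (a new reading comes with each control period).
- imaging.get_image(name): name is "side" or "top" or "wrist"; returns a dict with "color" (420x560x3 uint8, blue, green, red), "fx", "fy", "cx", "cy" (pixels), "extrinsics" (4x4, takes a point from world to camera coordinates); the wrist camera has in their place "hand_eye" (4x4, takes a point from camera to tool coordinates, whose origin is the TCP and whose axes are the flange's). Camera axes: x right, y down, z forward; pixel columns grow to the right and rows downward; lengths in m; the calibration is good to about 2 mm. A picture is of the moment at which its call begins: read the wrist's pose just before it. There is no depth.
- ctrl.finish_job(): hands the job in; it is judged then, once.
The state is a dict: "t": time; "q": joint angles; "dq": joint speeds; "effort": joint torques, N m; "tool_pos": TCP position; "tool_rot": TCP orientation; "contact_force": force on the tool from outside, world axes, zero at the start; "wrist_torque": the same for the moment, N m; "opening": finger opening in m; "grip_force": force on a finger pad.
Only numpy, scipy, OpenCV 4.12 (cv2) and the standard library are available. Lean on these libraries where they do the work, as an engineer would, in place of code of your own. Each camera call takes 0.05 s, during which the arm holds its last target. There are 200 camera calls.

## Working session

There is one attempt and no reset: what is moved stays moved. The work goes in short steps, Python scripts to look and compute and a tool call to move; the robot and the scene stay as the last step left them, time stands still between calls to the robot, and variables do not carry over. Pictures are saved under pics/ and viewed, at most 10 in all, crops included, and the job is handed in when it is done.

Besides the shell and the picture viewer there is one more tool, called after "Emit:" by a JSON object that holds its "op" and its "data", one argument or row to a line. play_rows: Moves the arm, as the interface text tells. Shift numbers are shares of 0.05 m and turn numbers shares of 8 degrees, none past 1 either way. Its arguments: {"type":"object","properties":{"series":{"type":"array"},"force":{"type":"number"}},"required":["series"]}

```bash
mkdir -p pics; cat > h.py <<'E'
import numpy as np, cv2
from scipy.spatial.transform import Rotation as R
from station import ctrl, imaging
def ray(im,u,v,z):
    E=im["extrinsics"]; E=np.array(E); Rm=E[:3,:3]; t=E[:3,3]; c=-Rm.T@t
    d=Rm.T@np.array([(u-im["cx"])/im["fx"],(v-im["cy"])/im["fy"],1]); return c+d*(z-c[2])/d[2]
def proj(im,p):
    E=np.array(im["extrinsics"]); q=E[:3,:3]@np.array(p)+E[:3,3]
    return np.array([im["fx"]*q[0]/q[2]+im["cx"],im["fy"]*q[1]/q[2]+im["cy"]])
E
python3 - <<'E'
from h import *
o=ctrl.get_obs();print(o["t"],o["tool_pos"],o["tool_rot"],o["opening"])
for n in("top","side"):
    im=imaging.get_image(n);cv2.imwrite(f"pics/{n}0.png",im["color"]);E=np.array(im["extrinsics"]);print(n,-E[:3,:3].T@E[:3,3],E[:3,:3].round(2).tolist(),im["fx"])
E
```

```text
0.0 [0.23835273 0.57707655 0.2300667 ] [-0.61138074 -3.08088337  0.00312651] 0.08539435082273991
top [-0.03105233  0.02450464  1.35298989] [[-0.07, -1.0, -0.01], [-0.9, 0.07, -0.44], [0.44, -0.02, -0.9]] 541.1319616499324
side [0.14947096 0.26041668 0.97321941] [[-0.52, -0.85, 0.01], [-0.74, 0.45, -0.5], [0.43, -0.27, -0.86]] 454.0639011931232
```

View pics/top0.png

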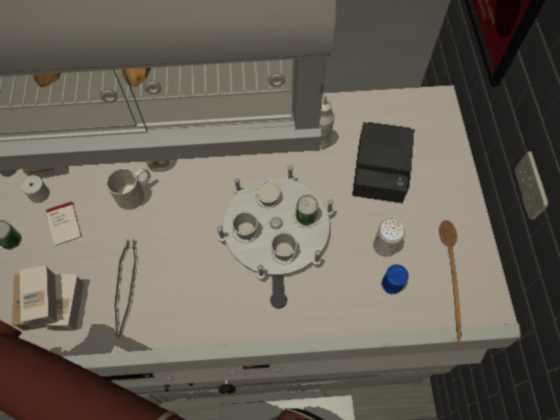

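View pics/side0.png

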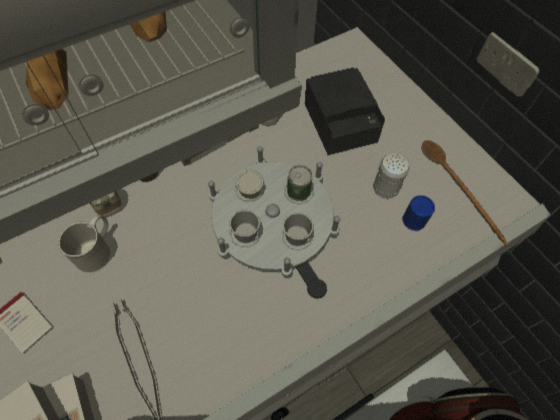

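The top view shows the carousel centred near (276,223), with the button at (278,299) and the salt dredger at (391,236). Three things could be the tin:
- The green-labelled tin on the deck at (307,209).
- A green tin on the worktop at (8,235).
- A blue tin at (395,279).

The one at (307,209) fits, because it stands in a carousel seat and isn't blue. I'll confirm it in a crop and measure.

```bash
python3 - <<'E'
from h import *
im=imaging.get_image("top"); s=imaging.get_image("side")
b=ray(im,278.5,299,.014); print("button",b, ray(s,316,288,.014))
print("tin top",ray(im,307,202,.108),ray(s,300,173,.108))
P=[(238,182),(290,169),(331,204),(319,255),(261,269),(219,230)]
Q=[(260,150),(320,165),(336,218),(287,262),(221,240),(211,184)]
pts=np.array([ray(im,u,v,.088)for u,v in P]);print(pts.round(3),"\n",np.array([ray(s,u,v,.088)for u,v in Q]).round(3))
c=pts[:,:2].mean(0);print("c",c,np.linalg.norm(pts[:,:2]-c,axis=1),np.linalg.norm(b[:2]-c))
print("dredger",ray(im,391,231,.115),ray(s,394,163,.115))
A=cv2.resize(im["color"][150:320,200:350],None,fx=3,fy=3,interpolation=cv2.INTER_CUBIC)
B=cv2.resize(s["color"][140:310,195:345],None,fx=3,fy=3,interpolation=cv2.INTER_CUBIC)
cv2.imwrite("pics/crop.png",cv2.resize(np.hstack([A,B]),(800,453)))
E
```

```text
button [0.39307915 0.00174958 0.014     ] [0.39377006 0.00256133 0.014     ]
tin top [ 0.61894829 -0.08912029  0.108     ] [ 0.61805967 -0.09398266  0.108     ]
[[ 0.704  0.089  0.088]
 [ 0.734 -0.054  0.088]
 [ 0.619 -0.153  0.088]
 [ 0.477 -0.107  0.088]
 [ 0.45   0.041  0.088]
 [ 0.565  0.143  0.088]] 
 [[ 0.735 -0.055  0.088]
 [ 0.624 -0.155  0.088]
 [ 0.487 -0.106  0.088]
 [ 0.454  0.043  0.088]
 [ 0.57   0.138  0.088]
 [ 0.709  0.091  0.088]]
c [ 0.59143111 -0.00704735] [0.14746935 0.15012839 0.14887918 0.15186314 0.14920493 0.15225314] 0.1985469391157313
dredger [ 0.51762899 -0.29116469  0.115     ] [ 0.52575431 -0.29251454  0.115     ]
```

View pics/crop.png

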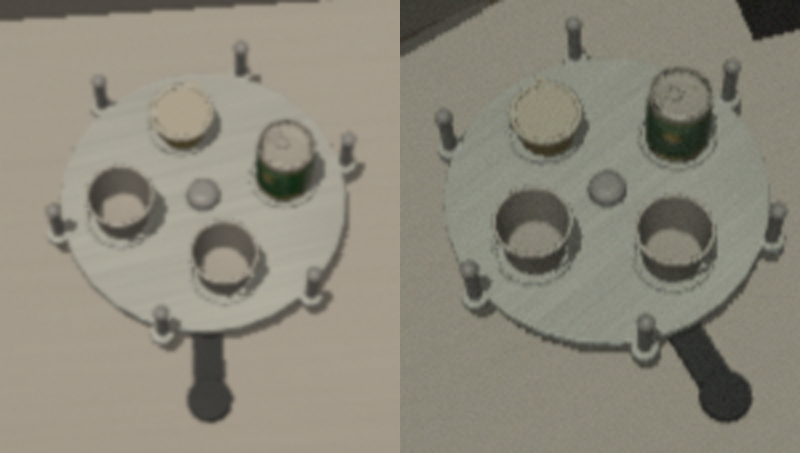

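The crop confirms the target: the green-labelled tin with a metal lid, in its seat on the deck. The tin is at -74° about the axis and the front is at 177°, so I'll turn the deck about 109° clockwise by pushing the peg at -139.5°.

Emit:
{"op": "play_rows", "data": {
  "series": [
    [0, [-0.64, -0.69, -0.4], [0, 0, 0]],
    [0, [-0.64, -0.69, -0.4], [0, 0, 0]],
    [0, [-0.64, -0.69, 0], [0, 0, 0]],
    [0, [-0.64, -0.69, 0], [0, 0, 0]],
    [0, [-0.64, -0.69, 0], [0, 0, 0]],
    [0, [-0.64, -0.69, 0], [0, 0, 0]],
    [0, [-0.64, -0.69, 0], [0, 0, 0]],
    [0, [-0.64, -0.69, 0], [0, 0, 0]]
  ]
}}

```text
t: 1.2
tool_pos: [0.37, 0.2233, 0.2712]
tool_rot: [0.611, 3.081, 0.0]
contact_force: [0.1, 0.6, 0.6]
opening: -0.0
grip_force: 0.0
```

Emit:
{"op": "play_rows", "data": {
  "series": [
    [0, [-0.64, -0.69, 0], [0, 0, 0]],
    [0, [-0.64, -0.69, 0], [0, 0, 0]],
    [0, [-0.64, -0.69, 0], [0, 0, 0]],
    [0, [-0.64, -0.69, 0], [0, 0, 0]],
    [0, [-0.64, -0.69, 0], [0, 0, 0]],
    [0, [-0.64, -0.69, 0], [0, 0, 0]],
    [0, [-0.64, -0.69, 0], [0, 0, 0.9]],
    [0, [0, 0, 0], [0, 0, 0.9]]
  ]
}}

```text
t: 2.2
tool_pos: [0.4849, -0.0865, 0.2708]
tool_rot: [-1.005, -2.975, 0.001]
contact_force: [-0.3, -0.0, -1.7]
opening: 0.0002
grip_force: 0.0
```

```bash
cat > st.py <<'E'
from h import *
o=ctrl.get_obs();Rm=R.from_rotvec(o["tool_rot"]).as_matrix();p=np.array(o["tool_pos"])
c=np.array([.594,-.0075]);r=p[:2]-c
print(o["t"],p.round(4),"r",np.hypot(*r).round(4),"ang",np.degrees(np.arctan2(r[1],r[0])).round(1),"x-axis",np.degrees(np.arctan2(Rm[1,0],Rm[0,0])).round(1),"z",Rm[:,2].round(3),"F",np.round(o["contact_force"],1),o["opening"],"q",np.round(o["q"],2))
def to(ang,rad,z): a=np.radians(ang);print("move",(Rm.T@(np.r_[c+rad*np.array([np.cos(a),np.sin(a)]),z]-p)/.05).round(2))
E
python3 -c "
from st import *
to(-127,.152,.058)"
```

```text
2.2 [ 0.4849 -0.0865  0.2708] r 0.1347 ang -144.1 x-axis 142.7 z [-0.001 -0.    -1.   ] F [-0.3 -0.  -1.7] 0.0002065973404146707 q [-0.33 -0.29  1.86 -0.    1.57 -1.25]
move [-0.8  -0.46  4.26]
```

Emit:
{"op": "play_rows", "data": {
  "series": [
    [0, [-0.4, -0.23, 0.3], [0, 0, 0]],
    [0, [-0.4, -0.23, 0.6], [0, 0, 0]],
    [0, [0, 0, 0.8], [0, 0, 0]],
    [0, [0, 0, 0.8], [0, 0, 0]],
    [0, [0, 0, 0.8], [0, 0, 0]],
    [0, [0, 0, 0.6], [0, 0, 0]],
    [0, [0, 0, 0.35], [0, 0, 0]],
    [0, [0, 0, 0], [0, 0, 0]]
  ]
}}

```text
t: 3.2
tool_pos: [0.502, -0.126, 0.0576]
tool_rot: [-0.992, -2.978, -0.0]
contact_force: [-1.0, 0.4, -0.2]
opening: -0.0002
grip_force: 0.0
```

```bash
python3 -c "
from st import *
to(-127,.152,.058)
im=imaging.get_image('top');cv2.imwrite('pics/top1.png',cv2.resize(im['color'][140:330,190:420],None,fx=3,fy=3))"
```

```text
3.2 [ 0.502  -0.126   0.0576] r 0.15 ang -127.8 x-axis 143.2 z [-0.003  0.001 -1.   ] F [-1.   0.4 -0.2] -0.0002075685931326246 q [-0.39 -0.02  2.    0.    1.17 -1.32]
move [-0.04 -0.04 -0.01]
```

View pics/top1.png

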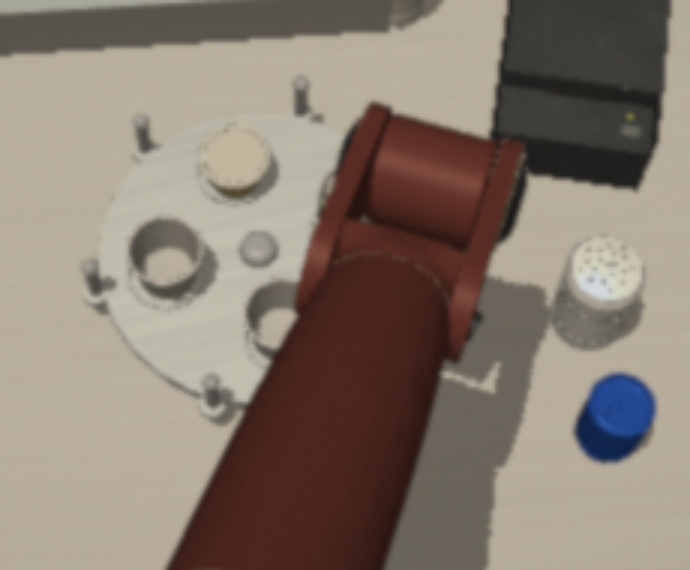

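The arm hides part of the deck, but the visible pegs at crop (90,270) and (210,385) haven't moved and the fingers are clear. I'll now start the arc push.

Emit:
{"op": "play_rows", "data": {
  "series": [
    [0, [0.21, 0.007, 0], [0, 0, 0.5]],
    [0, [0.21, 0.007, 0], [0, 0, 0.5]],
    [0, [0.21, 0.007, 0], [0, 0, 0.5]],
    [0, [0.21, 0.007, 0], [0, 0, 0.5]],
    [0, [0.21, 0.007, 0], [0, 0, 0.5]],
    [0, [0.21, 0.007, 0], [0, 0, 0.5]],
    [0, [0.21, 0.007, 0], [0, 0, 0.5]],
    [0, [0.21, 0.007, 0], [0, 0, 0.5]]
  ]
}}

```text
t: 4.25
tool_pos: [0.4549, -0.0609, 0.0616]
tool_rot: [1.776, 2.584, 0.002]
contact_force: [1.8, 0.0, 0.3]
opening: -0.0005
grip_force: 0.8
```

```bash
python3 -c "
from st import *
im=imaging.get_image('side');cv2.imwrite('pics/side2.png',cv2.resize(im['color'][120:320,170:400],None,fx=3,fy=3))"
```

```text
4.25 [ 0.4549 -0.0609  0.0616] r 0.149 ang -159.0 x-axis 111.0 z [ 0.006 -0.002 -1.   ] F [1.8 0.  0.3] -0.0004797140746880596 q [-0.3  -0.19  2.14 -0.    1.18 -0.66]
```

View pics/side2.png

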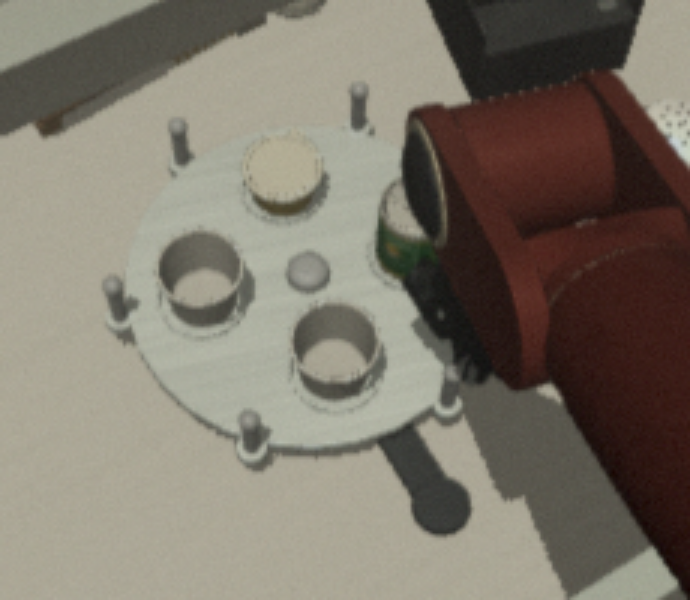

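The deck is turning: the pushed peg is at crop (448,390), ahead of the fingers, and all the riders are in their seats, with the tin at (402,230). I'll carry on with the arc.

Emit:
{"op": "play_rows", "data": {
  "series": [
    [0, [0.21, 0.005, 0.02], [0, 0, 0.5]],
    [0, [0.21, 0.005, 0.02], [0, 0, 0.5]],
    [0, [0.21, 0.005, 0], [0, 0, 0.5]],
    [0, [0.21, 0.005, 0], [0, 0, 0.5]],
    [0, [0.21, 0.005, 0], [0, 0, 0.5]],
    [0, [0.21, 0.005, 0], [0, 0, 0.5]],
    [0, [0.21, 0.005, 0], [0, 0, 0.5]],
    [0, [0.21, 0.005, 0], [0, 0, 0.5]]
  ]
}}

```text
t: 5.3
tool_pos: [0.446, 0.0219, 0.0588]
tool_rot: [2.42, 1.998, 0.003]
contact_force: [0.0, -1.7, 0.3]
opening: -0.0
grip_force: 0.7
```

```bash
python3 -c "
from st import *"
```

```text
5.3 [0.446  0.0219 0.0588] r 0.1509 ang 168.8 x-axis 79.1 z [ 0.004 -0.001 -1.   ] F [ 0.  -1.7  0.3] -9.037721079143707e-06 q [-0.12 -0.21  2.17 -0.    1.18  0.07]
```

Emit:
{"op": "play_rows", "data": {
  "series": [
    [0, [0.21, 0.007, 0], [0, 0, 0.5]],
    [0, [0.21, 0.007, 0], [0, 0, 0.5]],
    [0, [0.21, 0.007, 0], [0, 0, 0.5]],
    [0, [0.21, 0.007, 0], [0, 0, 0.5]],
    [0, [0.21, 0.007, 0], [0, 0, 0.5]],
    [0, [0.21, 0.007, 0], [0, 0, 0.5]],
    [0, [0.21, 0.007, 0], [0, 0, 0.5]],
    [0, [0.21, 0.007, 0], [0, 0, 0.5]]
  ]
}}

```text
t: 6.3
tool_pos: [0.4826, 0.0965, 0.0584]
tool_rot: [2.879, 1.255, 0.002]
contact_force: [-0.9, 0.2, 1.0]
opening: -0.0002
grip_force: 0.8
```

Emit:
{"op": "play_rows", "data": {
  "series": [
    [0, [0.21, 0.007, 0], [0, 0, 0.5]],
    [0, [0.21, 0.007, 0], [0, 0, 0.5]],
    [0, [0, 0, 0], [0, 0, 0]]
  ]
}}

```text
t: 6.68
tool_pos: [0.4985, 0.111, 0.0584]
tool_rot: [2.958, 1.056, 0.004]
contact_force: [-0.3, 0.1, 0.0]
opening: 0.0001
grip_force: 0.0
```

```bash
python3 -c "
from st import *
im=imaging.get_image('side');cv2.imwrite('pics/side3.png',cv2.resize(im['color'][120:320,170:400],None,fx=3,fy=3))"
```

```text
6.675 [0.4985 0.111  0.0584] r 0.1522 ang 128.9 x-axis 39.3 z [ 0.003  0.    -1.   ] F [-0.3  0.1  0. ] 0.00014862706196656065 q [ 0.07 -0.05  2.02 -0.    1.17  0.96]
```

View pics/side3.png

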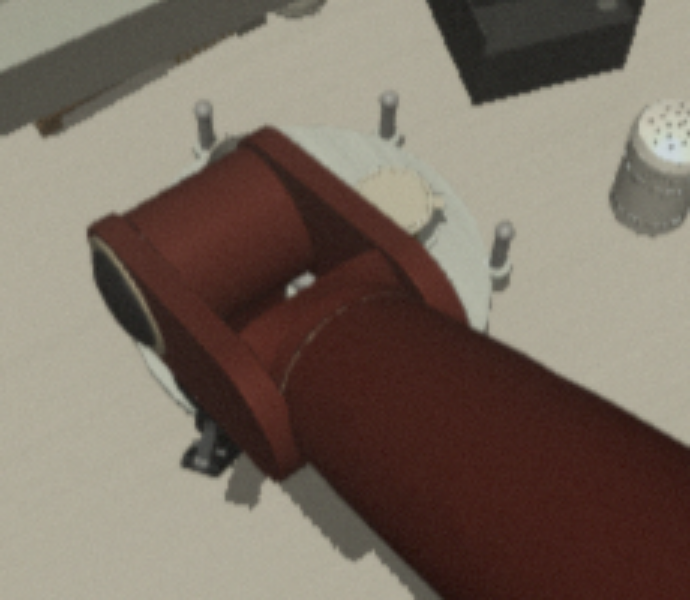

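The arm covers the front. Three peg tops show at crop (203,106), (389,97) and (504,229), and the dredger at (660,165) is where it was. I'll get the deck angle from those pegs.

```bash
python3 -c "
from st import *
im=imaging.get_image('side')
# reference pegs, start picture, same camera
for L in ([(260,150),(320,165),(336,218),(287,262),(221,240),(211,184)],[(170+u/3,120+v/3) for u,v in [(203,106),(389,97),(504,229)]]):
  for u,v in L:
    q=ray(im,u,v,.088)[:2]-c; print(np.degrees(np.arctan2(q[1],q[0])).round(1),np.hypot(*q).round(3))
  print()
"
```

```text
6.725 [0.498  0.1107 0.058 ] r 0.1523 ang 129.1 x-axis 39.3 z [ 0.002 -0.    -1.   ] F [-0.1  0.3  0.3] -0.00021916257389423515 q [ 0.07 -0.05  2.02 -0.    1.17  0.96]
-18.7 0.149
-78.6 0.151
-137.5 0.145
160.2 0.149
99.2 0.147
40.5 0.151

2.3 0.155
-55.8 0.153
-115.3 0.149
```

Emit:
{"op": "play_rows", "data": {
  "series": [
    [0, [0.106, 0.002, 0], [0, 0, 0.25]],
    [0, [0.106, 0.002, 0], [0, 0, 0.25]],
    [0, [0.106, 0.002, 0], [0, 0, 0.25]],
    [0, [0.106, 0.002, 0], [0, 0, 0.25]],
    [0, [0.106, 0.002, 0], [0, 0, 0.25]],
    [0, [0.08, 0.002, 0], [0, 0, 0.2]],
    [0, [0, 0, 0], [0, 0, 0]],
    [0, [0, 0, 0], [0, 0, 0]]
  ]
}}

```text
t: 7.78
tool_pos: [0.5226, 0.1273, 0.057]
tool_rot: [3.051, 0.749, 0.001]
contact_force: [-1.1, 0.5, -0.0]
opening: -0.0001
grip_force: 0.0
```

Emit:
{"op": "play_rows", "data": {
  "series": [
    [0, [-0.3, 0, 0], [0, 0, 0]],
    [0, [-0.3, -0.3, 0], [0, 0, 0]],
    [0, [0, -0.7, 0], [0, 0, 0]],
    [0, [0, -0.7, -0.6], [0, 0, 0]],
    [0, [0, -0.7, -0.7], [0, 0, 0]],
    [0, [0, -0.7, -0.7], [0, 0, 0]],
    [0, [0, -0.7, -0.7], [0, 0, 0]],
    [0, [0, -0.5, 0], [0, 0, 0]]
  ]
}}

```text
t: 8.78
tool_pos: [0.3969, 0.3056, 0.1958]
tool_rot: [-3.049, -0.749, -0.011]
contact_force: [-0.3, 0.2, -0.7]
opening: 0.0001
grip_force: 0.0
```

```bash
python3 -c "
from st import *
im=imaging.get_image('side');im2=imaging.get_image('top')
cv2.imwrite('pics/fin.png',np.hstack([cv2.resize(im2['color'][140:330,190:360],(400,447)),cv2.resize(im['color'][130:320,180:350],(400,447))]))"
```

```text
8.775 [0.3969 0.3056 0.1958] r 0.37 ang 122.2 x-axis 27.6 z [ 0.006  0.003 -1.   ] F [-0.3  0.2 -0.7] 7.099237301565916e-05 q [ 0.51 -0.23  1.94 -0.    1.43  1.6 ]
```

View pics/fin.png

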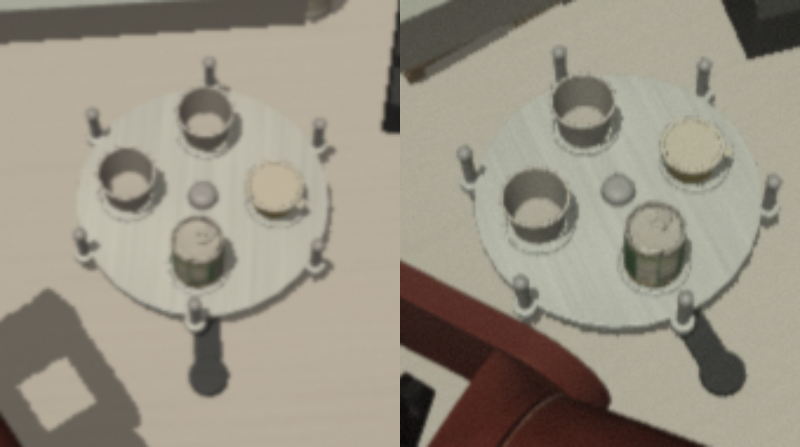

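The arm is clear and everything is upright. The tin is just left of the tongue line, with its top at (198,232) in the top view and (655,222) in the side view. Next I'll measure the error.

```bash
python3 -c "
from st import *
im=imaging.get_image('side');im2=imaging.get_image('top')
s=lambda u,v:(180+u*.425,130+v*.425); t=lambda u,v:(190+u*.425,140+v*.425)
B=[];T=[]
for I,f,P,b,tt in((im2,t,[(93,115),(209,64),(319,125),(318,246),(195,303),(81,235)],(208,377),(198,232)),(im,s,[(160,52),(304,66),(371,181),(285,298),(120,283),(65,153)],(322,373),(255,222))):
  p=np.array([ray(I,*f(*x),.088)[:2] for x in P]);cc=p.mean(0);d=p-cc
  a=np.degrees(np.arctan2(d[:,1],d[:,0]))%60
  bb=ray(I,*f(*b),.014)[:2];ti=ray(I,*f(*tt),.108)[:2]
  g=lambda q:np.degrees(np.arctan2(*(q-cc)[::-1])).round(1)
  print('c',cc,'pegs mod60',a.round(1),'button',bb,g(bb),'tin',ti,g(ti),np.hypot(*(ti-cc)))
"
```

```text
8.875 [0.3952 0.3052 0.1926] r 0.3705 ang 122.4 x-axis 27.7 z [ 0.001  0.001 -1.   ] F [-0.3  0.   0.1] 8.174299688622044e-05 q [ 0.51 -0.23  1.94  0.    1.43  1.6 ]
c [ 0.59458841 -0.00658209] pegs mod60 [52.9 53.1 53.  52.8 53.  53.2] button [0.38984195 0.00223771] 177.5 tin [0.52147112 0.003041  ] 172.5 0.0737478258100553
c [ 0.59660708 -0.00739991] pegs mod60 [52.3 52.7 53.  52.9 53.  52.8] button [0.39179576 0.00162802] 177.5 tin [ 0.51920967 -0.000719  ] 175.1 0.07768521952015409
```

```bash
python3 -c "
from st import *
im=imaging.get_image('side');im2=imaging.get_image('top')
s=lambda u,v:(180+u*.425,130+v*.425); t=lambda u,v:(190+u*.425,140+v*.425)
for I,f,cc,P in((im2,t,(.5946,-.0066),[(206,108,.088),(127,170,.088),(275,187,.073),(197,262,.040)]),(im,s,(.5966,-.0074),[(184,100,.088),(137,191,.088),(295,147,.073),(255,260,.040)])):
  for u,v,z in P:
    d=ray(I,*f(u,v),z)[:2]-np.array(cc);print(np.degrees(np.arctan2(d[1],d[0])).round(1),np.hypot(*d).round(3))
"
```

```text
8.975 [0.3957 0.3035 0.1912] r 0.3688 ang 122.5 x-axis 27.6 z [-0.    -0.001 -1.   ] F [-0.8 -0.7 -0. ] -0.00031931331116406446 q [ 0.51 -0.23  1.94 -0.    1.43  1.59]
-6.5 0.09
78.5 0.085
-96.4 0.081
171.4 0.08
-7.7 0.085
77.9 0.081
-98.3 0.083
174.5 0.084
```

The peg and seat angles show the tin about 5° (7 mm) past the front. That is within tolerance, but a small push back on the front peg will centre it.

Emit:
{"op": "play_rows", "data": {
  "series": [
    [0, [0, 0, 0], [0, 0, -0.985]],
    [0, [0, 0, 0], [0, 0, -0.985]],
    [0, [0, 0, 0], [0, 0, -0.985]],
    [0, [0, 0, 0], [0, 0, -0.985]],
    [0, [0, 0, 0], [0, 0, -0.985]],
    [0, [0, 0, 0], [0, 0, 0]]
  ]
}}

```text
t: 9.82
tool_pos: [0.3966, 0.3032, 0.1911]
tool_rot: [2.623, 1.729, -0.002]
contact_force: [0.4, -0.1, -0.7]
opening: -0.0001
grip_force: 0.0
```

```bash
sed -i 's/c=np.array(.*);r/c=np.array([.5955,-.007]);r/' st.py; python3 -c "
from st import *
to(157,.152,.058)"
```

```text
9.825 [0.3966 0.3032 0.1911] r 0.3685 ang 122.7 x-axis 66.8 z [-0.001 -0.001 -1.   ] F [ 0.4 -0.1 -0.7] -0.0001458860692973169 q [ 0.5  -0.23  1.94 -0.    1.43  0.91]
move [-4.14  3.06  2.67]
```

Emit:
{"op": "play_rows", "data": {
  "series": [
    [0, [-0.59, 0.44, 0], [0, 0, 0]],
    [0, [-0.59, 0.44, 0], [0, 0, 0]],
    [0, [-0.59, 0.44, 0], [0, 0, 0]],
    [0, [-0.59, 0.44, 0], [0, 0, 0]],
    [0, [-0.59, 0.44, 0], [0, 0, 0]],
    [0, [-0.59, 0.44, 0], [0, 0, 0]],
    [0, [-0.59, 0.44, 0], [0, 0, 0]],
    [0, [0, 0, 0], [0, 0, 0]]
  ]
}}

```text
t: 10.82
tool_pos: [0.4574, 0.0516, 0.1916]
tool_rot: [2.626, 1.724, -0.001]
contact_force: [0.3, 0.3, 0.0]
opening: 0.0003
grip_force: 0.0
```

```bash
python3 -c "
from st import *
to(157,.152,.058)"
```

```text
10.825 [0.4574 0.0516 0.1916] r 0.15 ang 157.0 x-axis 66.6 z [-0. -0. -1.] F [0.3 0.3 0. ] 0.00028334847712646556 q [-0.05 -0.33  2.03 -0.    1.45  0.36]
move [ 0.   -0.04  2.67]
```

Emit:
{"op": "play_rows", "data": {
  "series": [
    [0, [0, -0.04, 0.6], [0, 0, 0]],
    [0, [0, 0, 0.7], [0, 0, 0]],
    [0, [0, 0, 0.7], [0, 0, 0]],
    [0, [0, 0, 0.65], [0, 0, 0]],
    [0, [0, 0, 0], [0, 0, 0]]
  ]
}}

```text
t: 11.45
tool_pos: [0.4525, 0.0552, 0.0564]
tool_rot: [-2.618, -1.729, 0.009]
contact_force: [-0.2, -0.2, -0.0]
opening: -0.0002
grip_force: 0.0
```

Emit:
{"op": "play_rows", "data": {
  "series": [
    [0, [-0.106, 0.002, 0], [0, 0, -0.25]],
    [0, [-0.106, 0.002, 0], [0, 0, -0.25]],
    [0, [-0.106, 0.002, 0], [0, 0, -0.25]],
    [0, [-0.106, 0.002, 0], [0, 0, -0.25]],
    [0, [-0.106, 0.002, 0], [0, 0, -0.25]],
    [0, [-0.106, 0.002, 0], [0, 0, -0.25]],
    [0, [-0.106, 0.002, 0], [0, 0, -0.25]],
    [0, [0, 0, 0], [0, 0, 0]]
  ]
}}

```text
t: 12.45
tool_pos: [0.4463, 0.019, 0.0611]
tool_rot: [2.39, 2.036, 0.003]
contact_force: [-0.1, -0.1, -0.2]
opening: 0.0002
grip_force: 0.0
```

```bash
python3 -c "
from st import *"
```

```text
12.45 [0.4463 0.019  0.0611] r 0.1514 ang 170.1 x-axis 80.9 z [ 0.003 -0.    -1.   ] F [-0.1 -0.1 -0.2] 0.00019554264359659615 q [-0.12 -0.22  2.17  0.    1.19  0.03]
```

Emit:
{"op": "play_rows", "data": {
  "series": [
    [0, [0.3, 0, 0], [0, 0, 0]],
    [0, [0.3, -0.3, 0], [0, 0, 0]],
    [0, [0, -0.5, -0.7], [0, 0, 0]],
    [0, [0.3, -0.3, -0.8], [0, 0, 0]],
    [0, [0.8, 0, -0.8], [0, 0, 0]],
    [0, [0.9, 0, 0], [0, 0, 0]],
    [0, [0.9, 0, 0], [0, 0, 0]],
    [0, [0.9, 0, 0], [0, 0, 0]]
  ]
}}

```text
t: 13.45
tool_pos: [0.4242, 0.2475, 0.1744]
tool_rot: [-2.388, -2.041, 0.0]
contact_force: [0.8, 0.3, 0.3]
opening: -0.0
grip_force: 0.0
```

Emit:
{"op": "play_rows", "data": {
  "series": [
    [0, [0.9, 0, 0], [0, 0, 0]],
    [0, [0.9, 0, 0], [0, 0, 0]],
    [0, [0, 0, 0], [0, 0, 0]]
  ]
}}

```text
t: 13.82
tool_pos: [0.438, 0.3368, 0.174]
tool_rot: [-2.385, -2.044, 0.002]
contact_force: [-0.3, -1.2, -0.6]
opening: 0.0002
grip_force: 0.0
```

```bash
python3 -c "
from st import *
im=imaging.get_image('side');im2=imaging.get_image('top')
cv2.imwrite('pics/fin2.png',np.hstack([cv2.resize(im2['color'][140:330,190:360],(400,447)),cv2.resize(im['color'][130:320,180:350],(400,447))]))"
```

```text
13.825 [0.438  0.3368 0.174 ] r 0.3782 ang 114.6 x-axis 81.2 z [-0.001 -0.    -1.   ] F [-0.3 -1.2 -0.6] 0.00022012941905238278 q [ 0.52 -0.08  1.84  0.    1.38  0.67]
```

View pics/fin2.png

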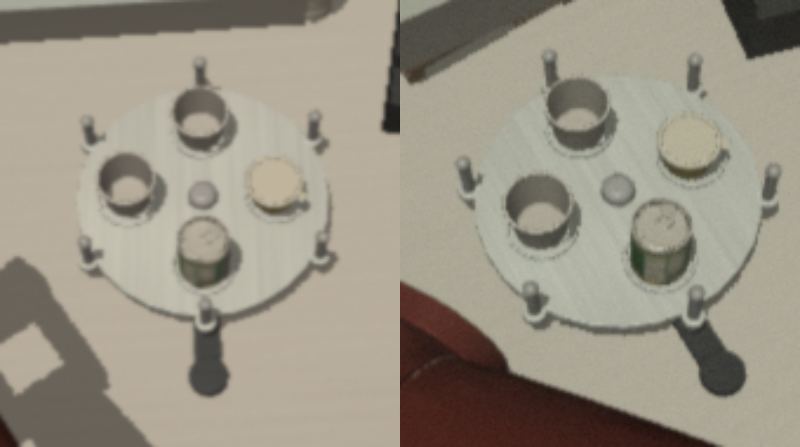

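The tin, with its top at (204,236), now lies on the line from the hub (203,190) to the button (208,377). Everything is upright and the arm is clear, so I'm handing in.

```bash
python3 -c "
from station import ctrl
print(ctrl.finish_job())"
```

```text
the job is handed in; nothing more can be done
None
```

I turned the carousel by pushing its pegs until the tin stood at rest in line with the tongue. The other three things were still upright in their seats, the arm was clear, and the job is handed in; the hand-in gave no verdict.

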